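# Draw the brush out of the covered wash trough

## Task

The paint brush lies in the steel wash trough, and the mouth between the two blue splash covers is shorter than the brush. Take hold of the brush, tilt it so that one end comes up through the mouth first, and draw it out diagonally without wrenching it against the covers. Finish with the brush still in the gripper, held motionless, about level, and at least 10 cm above the covers; do not put it down or let it go, and leave the other things on the bench where they are.

Things in the scene. Friction and masses are not known exactly. Their poses are not given: they have to be found in the camera images.
- trough: Steel wash trough fixed to the bench, outside 286 x 126 mm, 48 mm high. Origin: centre of its underside, on the bench; x along its length, away from the robot (yaw 0 to 0.7 rad), y across, z up. Inside 280 x 120 mm; walls 3 mm, long walls up to z = 47 mm; floor 4 mm thick. The dark lines across the floor are flat.
- covers: Two blue fixed covers, 3 mm thick with 6 mm round lips, over the trough's two ends. Origin: trough's centre, 44 mm above the bench; axes as the trough's. The lips' edges lie at x = -88 and 88 mm: the mouth is 176 (x) x 120 mm (y). The lips span 42.5 to 48.5 mm above the bench.
- brush: Loose flat paint brush, blue handle, black bristles, 206 x 34 x 14 mm, 0.06 kg, flat on the trough's floor, along it, handle away from the robot. Origin: mid-underside, near the centre of mass; +y to the handle's end (y = 103 mm), z up through the 14 mm. Metal ferrule, 28 mm wide, parallel sides: y = -59 to -23 mm; stiff bristles on to y = -97 mm; handle from -23 to 103 mm.
- brush_handle_end (a point): Middle of the end of the brush's handle (brush frame 0, 103, 7 mm).
- brush_bristle_end (a point): Middle of the bristles' end (brush frame 0, -97, 7 mm).
- gauge: Bystander: black and yellow hand-held meter, 126 x 58 x 26 mm, lying loose on the bench; origin under its centre.
- block: Bystander: blue-grey sanding block, 64 x 118 x 30 mm, loose on the bench; origin under its centre.
- blue_tape: Bystander: roll of blue tape, 96 mm across, 18 mm high, lying loose; origin under its centre.
Mind the look-alikes: they are no part of the job. Of the things that look like the brush, the larger one is meant.

How it is judged:
By the outcome, as a careful person would: the job done as asked, in the order asked, and still so for the second after the job is handed in, while the arm keeps its last pose, push and grip.
It also fails if it takes over 38 s, if anything falls off the work surface, if the arm or the gripper's body presses on something with over 40 N, if the wrist force passes 120 N, or if a joint passes its speed limit or range.

## Robot

A 7-joint arm with a two-finger parallel gripper is mounted at the origin on a cart in front of the work surface, level with it; the furniture and walls round the work are solid. World frame = base frame: x ahead of the robot, y to its left, z up, the work surface at z = 0. Lengths are in mm, angles in degrees, forces in N, time in s.
With the tool pointing down it reaches from about 425 to 825 mm from the base axis. Payload 3.6 kg.
Tool frame: the origin (TCP) lies at the very end of the fingers, on their centre line; the grasp point (between the pads) lies 19 mm behind it (arm.grip_depth is the distance from the TCP to the grasp point, in mm); z points along the fingers, y is the line along which they close (so a half turn about z gives the same grasp; the last joint's range is limited). The gripper opens to 93 mm and grips with 3 to 60 N. Pads are 15 mm wide; open, the fingers measure 128 mm over their backs; the gripper's body (75 mm by 188 mm) begins 65 mm behind the grasp point.
Start: joints at [69.299, 35.231, -0.722, 81.555, 0.464, 63.22, -2.315], TCP at [213.588, -613.875, 218.64] pointing down, gripper open.
Joint ranges: [-178.69, 178.69], [-17.37, 117.87], [-77.05, 75.6], [15.02, 138.74], [-78.02, 258.01], [0.78, 113.62], [-162.83, 162.83]. Speed limits (degrees/s): [159.86, 159.86, 180, 180, 180, 180, 180].

## Interface

Orientations are given as [roll, pitch, yaw] about the fixed x, y, z axes, in that order (R = Rz(yaw) Ry(pitch) Rx(roll)).
In Python, from cell import arm gives the robot as it stands.
- The arm moves only by the tool apply_moves, never from a script. Its argument "targets" is a list of rows, each an object of numbers: "x", "y", "z": the shift along the tool's x, y, z in m; "spin": the turn about the tool's z in degrees. In form: [{"x": .., "y": .., "z": .., "spin": ..}, ...]. A call has exactly 10 rows; each row is the pose to reach, as a shift and turn from the pose commanded when the call began, along the tool's axes at that moment; what a row does not reach only later rows make up. A row lasts 1/10 s, in which the tool goes at most 50 mm and 8.59 degrees, less where a joint would pass 70% of its speed; a pose out of reach is approached as far as the arm can. A call with a gripper value outside its range is refused whole. "fingers" is the finger opening in m, from 0 to 0.093, set as the call begins (left out, the last holds). The fingers move at their own pace and stop on an object; "squeeze" is the grip in N (left out, the last holds). Time passes only in rows, so rows that repeat a pose let the fingers close, or fill a call up. It gives the time, the measured TCP pose, the force, the opening and the grip force at its end, in the units of the state.
- arm.sense(): the state, without advancing time (a new reading comes with each control period).
- arm.capture(name): name is "scene" or "top" or "wrist"; returns a dict with "color" (400x640x3 uint8, blue, green, red), "range_z" (400x640 float32, mm along the optical axis (not along the pixel's ray), 0 where there is no reading), "fov_y" (degrees; the focal length in pixels is half the picture's height over the tangent of half this angle, whatever the lens; pixels are square), "cx", "cy" (the principal point, pixels), "origin" and "orientation" of the camera in the world; the wrist camera has in their place "mount" (4x4, takes a point from camera to tool coordinates, whose origin is the TCP and whose axes are the flange's). Camera axes: x right, y up, looking along -z (the intrinsics and any distortion apply to the point x, -y, -z); pixel columns grow to the right and rows downward; lengths in mm; the calibration is good to about 2 mm. A picture is of the moment at which its call begins: read the wrist's pose just before it.
- arm.finish_job(): hands the job in; it is judged then, once.
Trained networks look in the newest picture that a camera, given by its name, has taken for a name from the list of things; names that differ only in an ending like _2 or _b are one class to them, and where a whole thing is asked for, a point or a joint stands for the part that bears it (a point fixed in the world has none). Each returns a list of dicts, best first, with "conf" (0 to 1); they miss things now and then, are a little off and sometimes report something else, mostly with a low value. They report only what shows in the picture. A call takes as long as a camera call. They do not tell look-alikes from the thing itself.
- arm.search_frame(camera, target): "extent" ([centre column, centre row, width, height] in pixels, round what is visible of it).
- arm.outline_of(camera, target): "pixels" (400x640 bool, what is visible of it) and "extent" ([centre column, centre row, width, height] in pixels, round what is visible of it).
- arm.pinpoint(camera, target): "at" ([column, row] in pixels: a listed point, or the origin of a listed thing).
The state is a dict: "clock": time; "joints": joint angles; "qvel": joint speeds; "joint_torque": joint torques, N m; "eef_pos": TCP position; "orientation": TCP orientation; "wrist_force": force on the tool from outside, world axes, zero at the start; "ft_torque": the same for the moment, N m; "finger_gap": opening from 0.0 (shut) to 1.0 (fully open); "gripper_force": force on a finger pad.
Only numpy, scipy, OpenCV 4.12 (cv2) and the standard library are available. Lean on these libraries where they do the work, as an engineer would, in place of code of your own. Each camera call takes 0.05 s, during which the arm holds its last target. There are 200 camera calls.

## Working session

There is one attempt and no reset: what is moved stays moved. The work goes in short steps, Python scripts to look and compute and a tool call to move; the robot and the scene stay as the last step left them, time stands still between calls to the robot, and variables do not carry over. Pictures are saved under pics/ and viewed, at most 10 in all, crops included, and the job is handed in when it is done.

Besides the shell and the picture viewer there is one more tool, called after "Request:" as name([rows], argument=value, ...), one row to a line, values as JSON. apply_moves: Moves the arm, as the interface text tells. Its arguments: {"type":"object","properties":{"targets":{"type":"array","items":{"type":"object","properties":{"x":{"type":"number"},"y":{"type":"number"},"z":{"type":"number"},"spin":{"type":"number"}}}},"fingers":{"type":"number"},"squeeze":{"type":"number"}},"required":["targets"]}

```bash
mkdir -p pics
cat > h.py <<'E'
import numpy as np, cv2
from cell import arm
from scipy.spatial.transform import Rotation as Ro
def cam(c,s=None):
    f=200/np.tan(np.radians(c['fov_y']/2))
    if 'mount' in c:
        M=np.array(c['mount']);T=np.eye(4);T[:3,:3]=Ro.from_euler('xyz',s['orientation'],degrees=True).as_matrix();T[:3,3]=s['eef_pos'];M=T@M
        return f,M[:3,:3],M[:3,3]
    o=np.array(c['orientation'])
    R=o if o.shape==(3,3) else Ro.from_euler('xyz',o,degrees=True).as_matrix()
    return f,R,np.array(c['origin'])
def ray(c,uv,s=None):
    f,R,o=cam(c,s);d=R@np.array([(uv[0]-c['cx'])/f,-(uv[1]-c['cy'])/f,-1]);return o,d
def onz(c,uv,z,s=None):
    o,d=ray(c,uv,s);return o+d*(z-o[2])/d[2]
def dep(c,uv,s=None):
    o,d=ray(c,uv,s);return o+d*c['range_z'][int(round(uv[1])),int(round(uv[0]))]
def cross(a,b):
    (o,d),(p,e)=a,b;A=np.stack([d,-e],1);t=np.linalg.lstsq(A,p-o,rcond=None)[0]
    x,y=o+d*t[0],p+e*t[1];return (x+y)/2,np.linalg.norm(x-y)
E
python3 - <<'E'
from h import *
np.set_printoptions(precision=1,suppress=True)
s=arm.sense();print(s)
C={}
for n in ['scene','top']:
    c=C[n]=arm.capture(n);print(n,{k:v for k,v in c.items() if k not in('color','range_z')})
    cv2.imwrite(f'pics/{n}1.png',c['color'])
    for t in ['trough','covers','brush','brush_handle_end','brush_bristle_end','gauge','block','blue_tape']:
        for r in arm.pinpoint(n,t)[:3]:
            print(n,t,round(r['conf'],2),np.array(r['at']),dep(c,r['at']),onz(c,r['at'],11))
E
```

```text
{'clock': 0.0, 'joints': array([69.3, 35.3, -0.7, 81.6,  0.5, 63.2, -2.3]), 'qvel': array([ 0. , -0. ,  0.1,  0. ,  0.1,  0. , -0. ]), 'joint_torque': array([  0. , -45.9,   0.2, -16.6,  -0.1,   0. ,   0. ]), 'eef_pos': array([ 213.3, -613.2,  217.5]), 'orientation': array([-179.9,    0. ,   19.2]), 'wrist_force': array([-0.1, -0.8, -0.3]), 'ft_torque': array([-0. , -0. , -0.1]), 'gripper_force': 0.0, 'finger_gap': 0.9984313723423398}
scene {'fov_y': 51.52912049910354, 'cx': 318.467924061723, 'cy': 198.2508146518844, 'origin': array([ 65.4, 892.2, 565.7]), 'orientation': array([  54.8,   -1.2, -147.3])}
scene trough 0.76 [324.6 177.7] [494.6 176.1  36.8] [515.5 141.2  11. ]
scene brush 0.84 [279.6 214. ] [522.6 317.9   5.7] [518.3 323.4  11. ]
scene brush 0.67 [322.1 176.7] [501.9 175.6  36.7] [523.2 140.8  11. ]
scene brush 0.29 [325.3 179.6] [494.2 173.2  30.1] [509.4 147.7  11. ]
scene brush_handle_end 0.79 [311.1 209.9] [479.9 255.9  -3.4] [469.4 271.9  11. ]
scene brush_handle_end 0.63 [287.5 156.6] [617.1 157.5  46.1] [654.4 107.9  11. ]
scene brush_bristle_end 0.74 [355.7 183.
[... 621 characters left out ...]
6  17.9] [522.8 120.2  11. ]
top trough 0.48 [225.5 177.3] [489.8 459.8  28. ] [493.9 463.2  11. ]
top brush 0.94 [397.8 159.5] [530.  120.8  19.2] [532.4 119.2  11. ]
top brush_handle_end 0.74 [334.5 181.6] [488.7 245.9   0.1] [486.2 246.4  11. ]
top brush_handle_end 0.56 [399.3 110.3] [622.7 120.1  45.7] [636.7 113.1  11. ]
top brush_bristle_end 0.97 [276.8 142.7] [567.3 362.9   7.3] [566.1 362.6  11. ]
top brush_bristle_end 0.91 [399.  204.2] [441.1 119.6  11.7] [441.2 119.4  11. ]
top gauge 0.89 [240.9 237. ] [373.6 426.5  24.4] [375.  428.6  11. ]
top block 0.95 [223.5 176.2] [283.5 288.5 885.8] [496.1 467.3  11. ]
top blue_tape 0.28 [398.1 207. ] [429.8 127.8  44.7] [435.6 121.4  11. ]
```

Run:
```python
import cv2,numpy as np
a=cv2.imread('pics/top1.png')
cv2.imwrite('pics/topc.png',cv2.resize(a[70:260,320:480],None,fx=3,fy=3,interpolation=cv2.INTER_CUBIC))
```

```text
(no output)
```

View pics/top1.png

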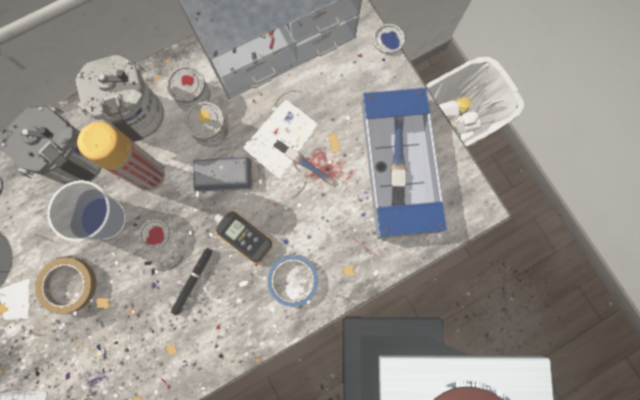

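View pics/topc.png

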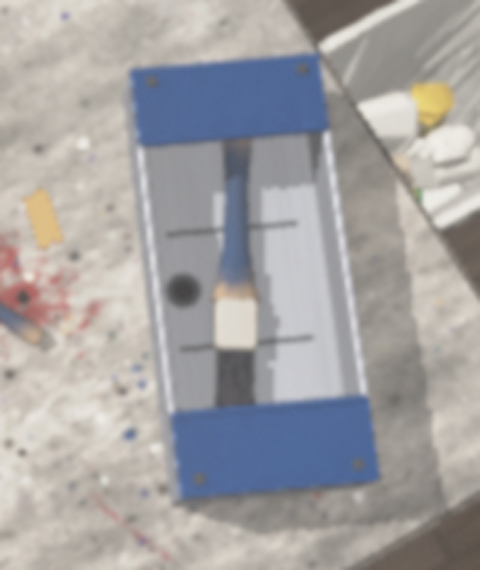

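Run:
```python
from h import *
np.set_printoptions(precision=1,suppress=True)
c=arm.capture('top')
F=lambda u,v:(320+u/3-.33,70+v/3-.33)
P=[onz(c,F(*p),46) for p in [(131,70),(318,57),(378,478),(178,498)]]
for p in P:print(p)
print('centre',sum(P)/4)
d=P[0]+P[1]-P[2]-P[3];print('yaw',np.degrees(np.arctan2(d[1],d[0])),[np.linalg.norm(P[i]-P[i-1]) for i in range(4)])
for n,p in dict(ferTop=(236,290),ferBot=(236,347),ferL=(215,322),ferR=(257,322),handle=(236,150),bristle=(235,400)).items(): print(n,onz(c,F(*p),18),dep(c,F(*p)))
# everything's heights
f,R,o=cam(c);v,u=np.mgrid[0:400,0:640];D=np.stack([(u-c['cx'])/f,-(v-c['cy'])/f,-np.ones(u.shape)],-1)@R.T*c['range_z'][...,None]+o
for lo,hi in [((400,-500),(800,40)),((250,-500),(400,0)),((380,60),(700,180)),((600,60),(900,180))]:
  m=(c['range_z']>0)&(D[...,0]>lo[0])&(D[...,0]<hi[0])&(D[...,1]>lo[1])&(D[...,1]<hi[1]);print(lo,hi,m.sum(),D[m][:,2].max() if m.any() else 0)
m=arm.outline_of('top','brush')
for r in m:
  k=r['pixels'];print(r['conf'],r['extent'])
  ys,xs=np.nonzero(k);pts=np.array([onz(c,(x,y),14) for x,y in zip(xs,ys)])
  ctr=pts.mean(0);w=np.linalg.svd(pts[:,:2]-ctr[:2],full_matrices=False)[2][0];print(ctr,np.degrees(np.arctan2(*w[::-1])),np.ptp((pts[:,:2]-ctr[:2])@w))
```

```text
[658.3 190.3  46. ]
[668.2  66.4  46. ]
[388.1  40.   46. ]
[375.  165.3  46. ]
centre [522.4 115.5  46. ]
yaw 5.207273197439201 [np.float64(284.4186104147991), np.float64(124.34576051138893), np.float64(281.3520194664348), np.float64(125.9778963989301)]
ferTop [516.3 119.9  18. ] [515.7 120.3  20.3]
ferBot [477.7 121.   18. ] [477.7 121.   18.3]
ferL [494.5 134.3  18. ] [495.5 133.6  14. ]
ferR [494.7 106.6  18. ] [494.9 106.5  17.1]
handle [613.8 117.   18. ] [614.7 116.6  15.7]
bristle [442.3 122.7  18. ] [443.  121.9  14.2]
(400, -500) (800, 40) 7651 5.426969194425283
(250, -500) (400, 0) 4375 3.8461073744977057
(380, 60) (700, 180) 9160 52.094940188902115
(600, 60) (900, 180) 5557 51.24974658031363
0.78 [302.2, 162.8, 63.1, 41.8]
[529.3 313.9  14. ] -125.54741237987817 144.39482569324124
0.75 [399.5, 160.1, 16.4, 91.5]
[521.9 119.9  14. ] 177.88270686670668 185.0253743227583
```

The picture shows the trough at full-frame about (398,165), with the brush's ferrule at (398.7,177) and its handle pointing away from the robot. The smaller look-alike brush lies left at (300,160). Measured positions agree with the stated sizes: trough centre about (522,116) with yaw 5°, ferrule centre about (497,120). Next I move towards it for a wrist view.

Request:
apply_moves([
  {"x":0.044,"y":-0.0233},
  {"x":0.088,"y":-0.0466},
  {"x":0.132,"y":-0.07},
  {"x":0.176,"y":-0.093},
  {"x":0.22,"y":-0.1165},
  {"x":0.264,"y":-0.14},
  {"x":0.308,"y":-0.163},
  {"x":0.352,"y":-0.186},
  {"x":0.396,"y":-0.21},
  {"x":0.44,"y":-0.233},
], fingers=0.05)

```text
schema error: expected keys x, y, z, spin
```

Request:
apply_moves([
  {"x":0.044,"y":-0.0233,"z":0,"spin":0},
  {"x":0.088,"y":-0.0466,"z":0,"spin":0},
  {"x":0.132,"y":-0.07,"z":0,"spin":0},
  {"x":0.176,"y":-0.093,"z":0,"spin":0},
  {"x":0.22,"y":-0.1165,"z":0,"spin":0},
  {"x":0.264,"y":-0.14,"z":0,"spin":0},
  {"x":0.308,"y":-0.163,"z":0,"spin":0},
  {"x":0.352,"y":-0.186,"z":0,"spin":0},
  {"x":0.396,"y":-0.21,"z":0,"spin":0},
  {"x":0.44,"y":-0.233,"z":0,"spin":0},
], fingers=0.05)

```text
clock: 2.0
eef_pos: [553.8, -247.6, 219.0]
orientation: [180.0, -0.0, 19.2]
wrist_force: [0.9, -1.0, 0.4]
finger_gap: 0.538
gripper_force: 0.0
```

Request:
apply_moves([
  {"x":0.009,"y":-0.0455,"z":0,"spin":3},
  {"x":0.018,"y":-0.091,"z":0,"spin":6},
  {"x":0.027,"y":-0.136,"z":0,"spin":9},
  {"x":0.036,"y":-0.182,"z":0,"spin":12},
  {"x":0.045,"y":-0.227,"z":0,"spin":15},
  {"x":0.054,"y":-0.273,"z":0,"spin":18},
  {"x":0.063,"y":-0.318,"z":0,"spin":21},
  {"x":0.072,"y":-0.364,"z":0,"spin":21},
  {"x":0.072,"y":-0.364,"z":0,"spin":21},
  {"x":0.072,"y":-0.364,"z":0,"spin":21},
])

```text
clock: 3.0
eef_pos: [500.7, 119.6, 218.8]
orientation: [-180.0, -0.0, -1.6]
wrist_force: [0.1, -0.4, -0.3]
finger_gap: 0.537
gripper_force: 0.0
```

Run:
```python
from h import *
np.set_printoptions(precision=1,suppress=True)
s=arm.sense();print(s['eef_pos'],s['orientation'],s['joints'],s['clock'])
c=arm.capture('wrist');f,R,o=cam(c,s);print(f,c['cx'],c['cy'],o,R)
cv2.imwrite('pics/w1.png',c['color']);np.save('w1.npy',dict(c=c,s=s),allow_pickle=True)
for t in ['brush','brush_handle_end','brush_bristle_end','trough']:
    for r in arm.pinpoint('wrist',t)[:2]:
        print(t,round(r['conf'],2),np.array(r['at']),dep(c,r['at'],s),onz(c,r['at'],11,s))
```

```text
[500.7 119.6 218.8] [-180.    -0.    -1.6] [ -15.6   23.2   -0.4  103.7    0.2   53.  -107.7] 3.0
291.6961980692826 320.95027072139135 198.78810768859182 [577.1 118.3 385.7] [[-0.   1.   0.3]
 [-1.  -0.  -0. ]
 [-0.  -0.3  1. ]]
brush 0.88 [176.  159.7] [527.4 307.1  10.3] [527.5 306.8  11. ]
brush 0.67 [320.7 149.5] [536.  120.1  18. ] [535.2 120.2  11. ]
brush_handle_end 0.64 [225.3 190.9] [481.6 252.   -0. ] [484.4 248.2  11. ]
brush_bristle_end 0.86 [321.4 223.4] [436.4 122.1  15. ] [434.8 122.1  11. ]
brush_bristle_end 0.73 [125.2 128. ] [568.8 365.7   8. ] [568.8 363.7  11. ]
trough 0.87 [323.2 163. ] [519.1 117.5  19.2] [517.8 117.4  11. ]
```

View pics/w1.png

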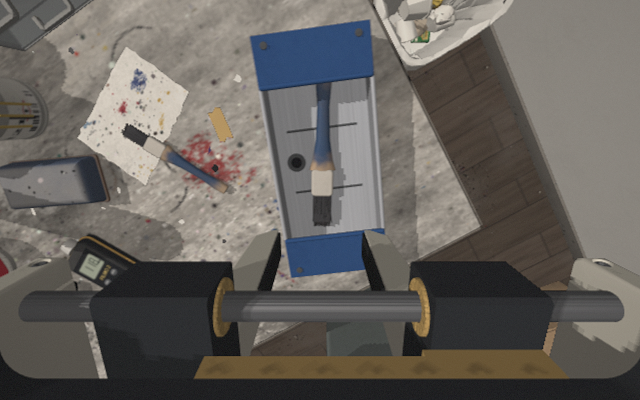

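Run:
```python
from h import *
np.set_printoptions(precision=1,suppress=True)
w=np.load('w1.npy',allow_pickle=True).item();c,s=w['c'],w['s']
t=arm.capture('top')
F=lambda u,v:(320+u/3-.33,70+v/3-.33)
for n,a,b in [('ferTop',(321.5,168),(236,290)),('ferBot',(321.5,197),(236,347)),('farcoverL',(251.5,37),(131,70)),('farcoverR',(370.5,21.5),(318,57)),('mouthFL',(258,91),(142,146)),('mouthFR',(375,76),(327,133))]:
    print(n,*cross(ray(c,a,s),ray(t,F(*b))),dep(c,a,s))
for n,p,z in [('bristle',(322,225),12),('handleVis',(324,84),16),('nearlipL',(286,240),48),('nearlipR',(384,230),48),('wallL',(262,91),47),('wallR',(372,77),47)]: print(n,onz(c,p,z,s),dep(c,p,s))
```

```text
ferTop [514.2 120.5  25. ] 1.5834946754322612 [512.6 119.8  18. ]
ferBot [476.2 121.5  23.8] 1.3621830752371133 [474.  120.9  16.8]
farcoverL [658.9 189.8  43.6] 1.0827744353768962 [657.5 188.7  47.3]
farcoverR [670.3  64.6  41. ] 1.1159999615888139 [680.9  57.7   0.5]
mouthFL [603.7 185.1  52.2] 1.2832378517735066 [604.6 186.8  46.1]
mouthFR [617.5  59.3  39.3] 2.9977431725835224 [621.4  51.3   1.4]
bristle [432.9 121.3  12. ] [433.  121.3  12.3]
handleVis [612.6 114.   16. ] [612.5 114.   17.4]
nearlipL [427.9 166.8  48. ] [428.  166.8  48. ]
nearlipR [438.   44.3  48. ] [418.5  33.9   0.8]
wallL [604.4 182.3  47. ] [605.4 184.6  34.9]
wallR [615.2  62.4  47. ] [615.2  62.5  47.4]
```

The wrist picture shows the ferrule at (321.5,168–197) and the bristle end at (322,225), level with the near lip. The fingers straddle the brush line, so I go down.

Request:
apply_moves([
  {"x":0.001,"y":0,"z":0.04,"spin":0},
  {"x":0.001,"y":0,"z":0.08,"spin":0},
  {"x":0.001,"y":0,"z":0.115,"spin":0},
  {"x":0.001,"y":0,"z":0.145,"spin":0},
  {"x":0.001,"y":0,"z":0.17,"spin":0},
  {"x":0.001,"y":0,"z":0.185,"spin":0},
  {"x":0.001,"y":0,"z":0.196,"spin":0},
  {"x":0.001,"y":0,"z":0.204,"spin":0},
  {"x":0.001,"y":0,"z":0.21,"spin":0},
  {"x":0.001,"y":0,"z":0.21,"spin":0},
])

```text
clock: 4.3
eef_pos: [501.9, 118.0, 8.4]
orientation: [180.0, 0.0, -1.8]
wrist_force: [-0.1, -0.5, -0.3]
finger_gap: 0.538
gripper_force: 0.0
```

Request:
apply_moves([
  {"x":0,"y":0,"z":0,"spin":0},
  {"x":0,"y":0,"z":0,"spin":0},
  {"x":0,"y":0,"z":0,"spin":0},
  {"x":0,"y":0,"z":0,"spin":0},
  {"x":0,"y":0,"z":0,"spin":0},
  {"x":0,"y":0,"z":0,"spin":0},
  {"x":0,"y":0,"z":0,"spin":0},
  {"x":0,"y":0,"z":0,"spin":0},
  {"x":0,"y":0,"z":0,"spin":0},
  {"x":0,"y":0,"z":0,"spin":0},
], fingers=0.0, squeeze=5)

```text
clock: 5.3
eef_pos: [502.3, 118.4, 8.9]
orientation: [-180.0, -0.0, -1.8]
wrist_force: [-1.1, -0.1, 4.8]
finger_gap: 0.309
gripper_force: 5.4
```

Request:
apply_moves([
  {"x":0,"y":0,"z":-0.002,"spin":0},
  {"x":0.002,"y":0,"z":-0.004,"spin":-1},
  {"x":0.005,"y":0.001,"z":-0.004,"spin":-2},
  {"x":0.008,"y":0.001,"z":-0.004,"spin":-3},
  {"x":0.011,"y":0.001,"z":-0.004,"spin":-4},
  {"x":0.014,"y":0.001,"z":-0.004,"spin":-5},
  {"x":0.016,"y":0.002,"z":-0.004,"spin":-6},
  {"x":0.017,"y":0.002,"z":-0.004,"spin":-7},
  {"x":0.017,"y":0.002,"z":-0.004,"spin":-7},
  {"x":0.017,"y":0.002,"z":-0.004,"spin":-7},
])

```text
clock: 6.3
eef_pos: [518.8, 115.7, 12.7]
orientation: [-180.0, 0.0, 5.2]
wrist_force: [0.9, -0.2, 0.1]
finger_gap: 0.31
gripper_force: 5.3
```

```bash
cat > look.py <<'E'
from h import *
import sys
np.set_printoptions(precision=1,suppress=True)
s=arm.sense();print(s['eef_pos'],s['orientation'],s['wrist_force'],s['ft_torque'],s['finger_gap'],s['clock'])
n=sys.argv[1]
W=arm.capture('wrist')
S=arm.capture('scene')
a=cv2.resize(W['color'][0:300,140:500],None,fx=1.1,fy=1.1);b=cv2.resize(S['color'][100:240,220:420],None,fx=330/140,fy=330/140)
im=np.hstack([a,b]);print(im.shape);im=cv2.resize(im,None,fx=min(1,800/im.shape[1]),fy=min(1,800/im.shape[1]));cv2.imwrite(f'pics/{n}.png',im)
np.save(n+'.npy',dict(W=W,S=S,s=s),allow_pickle=True)
E
python3 look.py a
```

```text
[518.8 115.7  12.7] [-180.     0.     5.2] [ 0.9 -0.2  0.1] [-0.  0.  0.] 0.3104507878899436 6.3
(330, 867, 3)
```

View pics/a.png

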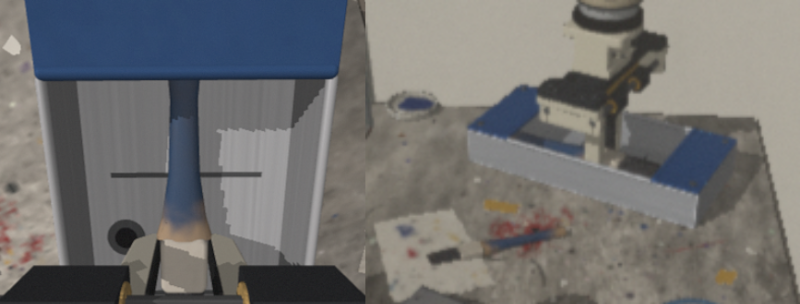

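The brush followed cleanly: it is aligned with the trough, with its handle under the far lip at about (184,85). I lift gently with a light grip so it can pivot in the pads.

Request:
apply_moves([
  {"x":0,"y":0,"z":-0.003,"spin":0},
  {"x":0,"y":0,"z":-0.006,"spin":0},
  {"x":0,"y":0,"z":-0.009,"spin":0},
  {"x":0,"y":0,"z":-0.012,"spin":0},
  {"x":0,"y":0,"z":-0.015,"spin":0},
  {"x":0,"y":0,"z":-0.018,"spin":0},
  {"x":0.001,"y":0,"z":-0.021,"spin":0},
  {"x":0.001,"y":0,"z":-0.024,"spin":0},
  {"x":0.002,"y":0,"z":-0.027,"spin":0},
  {"x":0.002,"y":0,"z":-0.03,"spin":0},
], squeeze=3)

```text
clock: 7.4
eef_pos: [521.1, 115.9, 42.9]
orientation: [-180.0, -0.0, 5.2]
wrist_force: [0.0, 0.1, -1.1]
finger_gap: 0.315
gripper_force: 3.8
```

```bash
python3 look.py b
```

```text
[521.1 115.9  42.9] [-180.    -0.     5.2] [ 0.   0.1 -1.1] [0. 0. 0.] 0.31530623559122256 7.4
(330, 867, 3)
```

View pics/b.png

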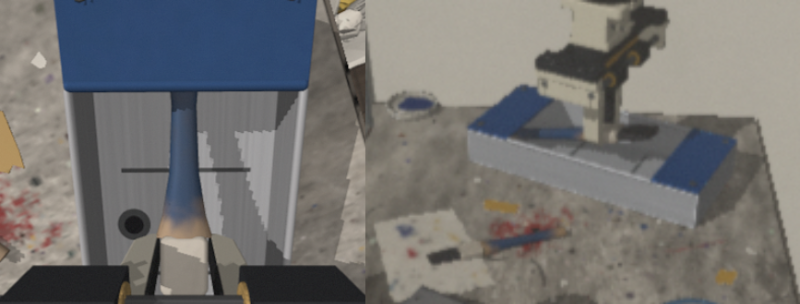

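```bash
cat > tilt.py <<'E'
from h import *
import sys
np.set_printoptions(precision=1,suppress=True)
w=np.load(sys.argv[1]+'.npy',allow_pickle=True).item();c,s=w['W'],w['s']
for v in range(80,360,12): 
    print(v,dep(c,(322,v),s),c['color'][v,322])
E
python3 tilt.py b
```

```text
80 [614.4 124.8  50.4] [114  77  51]
92 [610.2 124.3  29. ] [73 60 53]
104 [603.5 123.7  31.3] [72 61 53]
116 [596.8 123.1  32.3] [93 78 71]
128 [590.1 122.5  34.8] [95 76 63]
140 [583.4 121.9  36.8] [97 78 64]
152 [576.7 121.3  39. ] [95 77 65]
164 [570.  120.7  40.3] [100  79  65]
176 [563.4 120.1  43.3] [100  79  63]
188 [556.5 119.5  44. ] [102  78  64]
200 [549.9 118.9  46.4] [102  80  66]
212 [543.3 118.3  48.7] [101  85  78]
224 [536.5 117.7  50.2] [105 118 135]
236 [530.1 117.1  53. ] [164 177 186]
248 [523.9 116.5  55.8] [172 185 195]
260 [517.2 115.9  57.6] [123 132 139]
272 [510.1 115.3  58.7] [122 132 139]
284 [503.3 114.7  60.4] [120 130 137]
296 [551.2 119.2 142.3] [78 77 80]
308 [549.9 119.1 145.7] [117 118 120]
320 [545.8 118.8 145.1] [73 72 74]
332 [474.5 112.1  65.6] [47 47 48]
344 [467.7 111.4  67.6] [46 44 46]
356 [543.3 118.6 154.4] [ 54  84 102]
```

The depth profile shows the brush pivoted about 16°. The bristle end is already above the covers and the handle end is down with clearance to the lip. I add a little more tilt, then lock the grip and draw it out along its axis.

Request:
apply_moves([
  {"x":0,"y":0,"z":-0.003,"spin":0},
  {"x":0.001,"y":0,"z":-0.006,"spin":0},
  {"x":0.002,"y":0,"z":-0.009,"spin":0},
  {"x":0.003,"y":0,"z":-0.012,"spin":0},
  {"x":0.003,"y":0,"z":-0.012,"spin":0},
  {"x":0.003,"y":0,"z":-0.012,"spin":0},
  {"x":0.003,"y":0,"z":-0.012,"spin":0},
  {"x":0.003,"y":0,"z":-0.012,"spin":0},
  {"x":0.003,"y":0,"z":-0.012,"spin":0},
  {"x":0.003,"y":0,"z":-0.012,"spin":0},
])

```text
clock: 8.5
eef_pos: [523.8, 116.1, 54.6]
orientation: [-180.0, 0.0, 5.2]
wrist_force: [0.2, -0.6, 0.6]
finger_gap: 0.316
gripper_force: 3.8
```

Request:
apply_moves([
  {"x":0,"y":0,"z":0,"spin":0},
  {"x":0,"y":0,"z":0,"spin":0},
  {"x":0,"y":0,"z":0,"spin":0},
  {"x":-0.004,"y":0,"z":-0.002,"spin":0},
  {"x":-0.008,"y":0,"z":-0.003,"spin":0},
  {"x":-0.012,"y":0,"z":-0.0045,"spin":0},
  {"x":-0.016,"y":0,"z":-0.006,"spin":0},
  {"x":-0.02,"y":0,"z":-0.0075,"spin":0},
  {"x":-0.022,"y":0,"z":-0.008,"spin":0},
  {"x":-0.022,"y":0,"z":-0.008,"spin":0},
], squeeze=30)

```text
clock: 9.5
eef_pos: [501.7, 114.1, 62.9]
orientation: [-180.0, -0.0, 5.2]
wrist_force: [-0.2, 0.8, -1.0]
finger_gap: 0.289
gripper_force: 39.4
```

```bash
python3 look.py c; python3 tilt.py c
```

```text
[501.7 114.1  62.9] [-180.    -0.     5.2] [-0.2  0.8 -1. ] [ 0.  0. -0.] 0.2892055530363364 9.5
(330, 867, 3)
80 [598.6 123.3  37.6] [92 74 64]
92 [591.4 122.7  41.3] [90 72 64]
104 [584.4 122.   41.9] [87 71 63]
116 [577.4 121.4  45.9] [89 74 66]
128 [570.5 120.8  49.2] [93 74 64]
140 [563.6 120.2  51.4] [95 76 65]
152 [556.7 119.5  53.5] [92 76 66]
164 [550.  118.9  56.5] [95 75 62]
176 [543.2 118.3  59.2] [96 75 61]
188 [536.9 117.7  63.1] [95 75 61]
200 [530.  117.1  64.6] [97 76 63]
212 [523.6 116.5  67.7] [98 84 81]
224 [517.4 116.   70.9] [104 118 135]
236 [510.8 115.4  73.1] [166 179 189]
248 [504.7 114.8  76.3] [167 179 189]
260 [498.6 114.3  79. ] [121 132 137]
272 [492.  113.7  80.8] [122 129 137]
284 [485.1 113.1  82.2] [119 128 135]
296 [531.6 117.5 161.9] [77 77 79]
308 [530.8 117.4 165.9] [114 114 116]
320 [527.2 117.1 166. ] [69 70 71]
332 [459.1 110.7  90.3] [46 47 47]
344 [452.9 110.1  92.5] [44 44 45]
356 [523.  116.8 173.3] [48 76 95]
```

View pics/c.png

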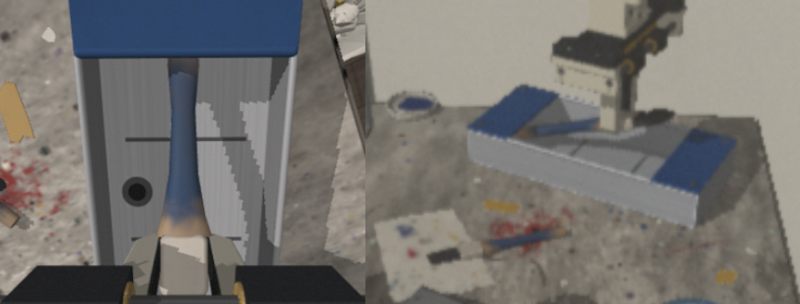

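The brush is tilted 22° and coming out freely with no contact force. I continue along the axis until the handle end clears the lip, then go up.

Request:
apply_moves([
  {"x":-0.005,"y":0,"z":-0.002,"spin":0},
  {"x":-0.012,"y":0,"z":-0.005,"spin":0},
  {"x":-0.019,"y":0,"z":-0.008,"spin":0},
  {"x":-0.026,"y":0,"z":-0.011,"spin":0},
  {"x":-0.033,"y":0,"z":-0.014,"spin":0},
  {"x":-0.038,"y":0,"z":-0.018,"spin":0},
  {"x":-0.04,"y":0,"z":-0.026,"spin":0},
  {"x":-0.04,"y":0,"z":-0.038,"spin":0},
  {"x":-0.04,"y":0,"z":-0.05,"spin":0},
  {"x":-0.04,"y":0,"z":-0.055,"spin":0},
])

```text
clock: 10.6
eef_pos: [463.0, 110.7, 119.1]
orientation: [-180.0, -0.2, 5.2]
wrist_force: [1.0, 0.0, -0.1]
finger_gap: 0.29
gripper_force: 39.4
```

```bash
python3 look.py d; python3 tilt.py d|head -12
```

```text
[463.  110.7 119.1] [-180.    -0.2    5.2] [ 1.   0.  -0.1] [ 0.1  0.1 -0. ] 0.29018324582654476 10.6
(330, 867, 3)
80 [560.1 119.9  93.3] [90 72 63]
92 [553.  119.3  94.9] [90 73 64]
104 [545.9 118.6  98.8] [87 72 63]
116 [538.8 118.  102.6] [87 71 63]
128 [531.9 117.4 105.2] [92 73 64]
140 [525.  116.7 107.7] [92 71 60]
152 [517.9 116.1 108.5] [93 73 64]
164 [511.2 115.5 112.2] [95 74 62]
176 [504.7 114.9 116.2] [96 75 60]
188 [497.9 114.3 117.9] [94 73 57]
200 [491.  113.7 119.7] [95 77 63]
212 [484.7 113.1 123.2] [99 86 83]
```

View pics/d.png

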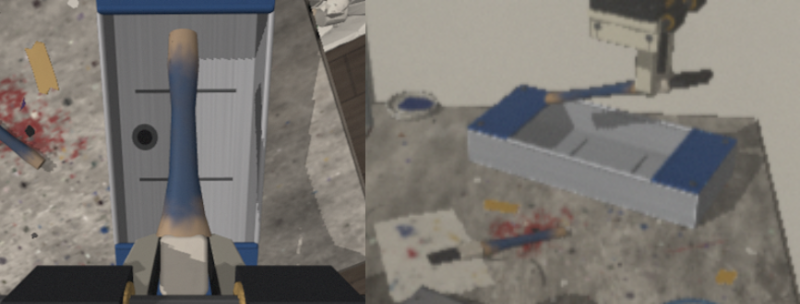

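The brush is completely out, with its handle end hanging free at about (183,40) in the left view. Since the tool cannot tilt, I level the brush by resting the handle end lightly on the far cover and lowering with a light grip.

Request:
apply_moves([
  {"x":0.005,"y":0,"z":0,"spin":0},
  {"x":0.013,"y":0,"z":0,"spin":0},
  {"x":0.021,"y":0,"z":0,"spin":0},
  {"x":0.029,"y":0,"z":0.001,"spin":0},
  {"x":0.036,"y":0,"z":0.003,"spin":0},
  {"x":0.04,"y":0,"z":0.006,"spin":0},
  {"x":0.04,"y":0,"z":0.009,"spin":0},
  {"x":0.04,"y":0,"z":0.011,"spin":0},
  {"x":0.04,"y":0,"z":0.012,"spin":0},
  {"x":0.04,"y":0,"z":0.012,"spin":0},
])

```text
clock: 11.7
eef_pos: [501.5, 114.1, 105.5]
orientation: [180.0, 0.0, 5.2]
wrist_force: [-0.6, -0.1, -0.8]
finger_gap: 0.29
gripper_force: 39.4
```

Request:
apply_moves([
  {"x":0,"y":0,"z":0.004,"spin":0},
  {"x":0,"y":0,"z":0.009,"spin":0},
  {"x":0,"y":0,"z":0.014,"spin":0},
  {"x":0,"y":0,"z":0.019,"spin":0},
  {"x":0,"y":0,"z":0.024,"spin":0},
  {"x":0,"y":0,"z":0.029,"spin":0},
  {"x":0,"y":0,"z":0.034,"spin":0},
  {"x":0,"y":0,"z":0.038,"spin":0},
  {"x":0,"y":0,"z":0.04,"spin":0},
  {"x":0,"y":0,"z":0.04,"spin":0},
], squeeze=4)

```text
clock: 12.7
eef_pos: [501.9, 114.1, 65.4]
orientation: [180.0, 0.0, 5.2]
wrist_force: [-0.8, 1.0, -0.6]
finger_gap: 0.296
gripper_force: 4.0
```

```bash
python3 look.py e; python3 tilt.py e|head -18
```

```text
[501.9 114.1  65.4] [180.    0.    5.2] [-0.8  1.  -0.6] [0.  0.1 0. ] 0.2958368023764504 12.7
(330, 867, 3)
80 [596.1 123.1  64.7] [87 70 63]
92 [590.  122.5  66.1] [87 71 64]
104 [583.9 122.   66.5] [88 73 61]
116 [577.6 121.4  67.6] [91 74 64]
128 [571.4 120.8  68.7] [93 74 63]
140 [565.1 120.3  69.8] [92 72 62]
152 [558.4 119.7  68.4] [92 72 60]
164 [552.2 119.1  71.6] [95 74 60]
176 [545.6 118.5  72.2] [96 76 62]
188 [538.8 117.9  72.6] [97 75 62]
200 [532.3 117.3  74.5] [95 77 63]
212 [525.7 116.7  76. ] [96 81 75]
224 [518.7 116.1  76.5] [101 110 126]
236 [511.6 115.4  77.1] [143 155 166]
248 [504.3 114.7  77.4] [159 171 181]
260 [497.5 114.1  79.2] [114 122 129]
272 [490.2 113.5  80. ] [114 122 128]
284 [483.7 112.9  82.3] [111 119 126]
```

Leveling works: the tilt is down to about 8.5°. I lower 19 mm more, clamp firmly, then lift.

Request:
apply_moves([
  {"x":0,"y":0,"z":0.003,"spin":0},
  {"x":0,"y":0,"z":0.006,"spin":0},
  {"x":0,"y":0,"z":0.009,"spin":0},
  {"x":0,"y":0,"z":0.012,"spin":0},
  {"x":0,"y":0,"z":0.015,"spin":0},
  {"x":0,"y":0,"z":0.017,"spin":0},
  {"x":0,"y":0,"z":0.019,"spin":0},
  {"x":0,"y":0,"z":0.019,"spin":0},
  {"x":0,"y":0,"z":0.019,"spin":0},
  {"x":0,"y":0,"z":0.019,"spin":0},
])

```text
clock: 13.8
eef_pos: [502.0, 114.1, 46.8]
orientation: [-180.0, -0.0, 5.2]
wrist_force: [0.2, 0.1, 0.1]
finger_gap: 0.294
gripper_force: 4.0
```

Request:
apply_moves([
  {"x":0,"y":0,"z":0,"spin":0},
  {"x":0,"y":0,"z":0,"spin":0},
  {"x":0,"y":0,"z":0,"spin":0},
  {"x":0,"y":0,"z":0,"spin":0},
  {"x":0,"y":0,"z":-0.002,"spin":0},
  {"x":0,"y":0,"z":-0.006,"spin":0},
  {"x":0,"y":0,"z":-0.011,"spin":0},
  {"x":0,"y":0,"z":-0.017,"spin":0},
  {"x":0,"y":0,"z":-0.02,"spin":0},
  {"x":0,"y":0,"z":-0.02,"spin":0},
], squeeze=45)

```text
clock: 14.8
eef_pos: [502.4, 114.2, 67.4]
orientation: [-180.0, -0.1, 5.2]
wrist_force: [0.4, -0.6, -0.8]
finger_gap: 0.291
gripper_force: 45.0
```

```bash
python3 look.py f; python3 tilt.py f|head -18
```

```text
[502.4 114.2  67.4] [-180.    -0.1    5.2] [ 0.4 -0.6 -0.8] [0. 0. 0.] 0.2911255062466527 14.8
(330, 867, 3)
80 [595.  123.1  81.9] [86 69 60]
92 [589.5 122.6  82. ] [85 69 62]
104 [583.9 122.1  82.7] [87 73 62]
116 [578.2 121.6  82.4] [87 71 64]
128 [572.4 121.   82.1] [89 71 62]
140 [566.4 120.5  82.1] [89 71 59]
152 [560.1 119.9  80.8] [87 71 59]
164 [554.  119.4  81.5] [91 73 60]
176 [547.4 118.8  80.9] [93 72 61]
188 [541.3 118.2  82.6] [90 71 57]
200 [534.1 117.6  80.8] [92 73 59]
212 [527.  116.9  80.3] [93 76 69]
224 [520.8 116.4  82.7] [ 96 100 111]
236 [513.  115.6  81. ] [101 120 141]
248 [505.3 114.9  80.4] [152 165 173]
260 [498.3 114.3  81.7] [111 120 126]
272 [489.5 113.5  79.8] [113 122 128]
284 [482.4 112.8  81.3] [110 119 124]
```

The brush is level within about 1° and firmly held. I raise it well clear.

Request:
apply_moves([
  {"x":0,"y":0,"z":-0.008,"spin":0},
  {"x":0,"y":0,"z":-0.025,"spin":0},
  {"x":0,"y":0,"z":-0.045,"spin":0},
  {"x":0,"y":0,"z":-0.065,"spin":0},
  {"x":0,"y":0,"z":-0.085,"spin":0},
  {"x":0,"y":0,"z":-0.105,"spin":0},
  {"x":0,"y":0,"z":-0.123,"spin":0},
  {"x":0,"y":0,"z":-0.138,"spin":0},
  {"x":0,"y":0,"z":-0.147,"spin":0},
  {"x":0,"y":0,"z":-0.15,"spin":0},
])

```text
clock: 15.9
eef_pos: [502.3, 114.2, 217.7]
orientation: [-180.0, -0.1, 5.2]
wrist_force: [-0.9, -0.1, -0.8]
finger_gap: 0.286
gripper_force: 45.0
```

Request:
apply_moves([
  {"x":0,"y":0,"z":0,"spin":0},
  {"x":0,"y":0,"z":0,"spin":0},
  {"x":0,"y":0,"z":0,"spin":0},
  {"x":0,"y":0,"z":0,"spin":0},
  {"x":0,"y":0,"z":0,"spin":0},
  {"x":0,"y":0,"z":0,"spin":0},
  {"x":0,"y":0,"z":0,"spin":0},
  {"x":0,"y":0,"z":0,"spin":0},
  {"x":0,"y":0,"z":0,"spin":0},
  {"x":0,"y":0,"z":0,"spin":0},
])

```text
clock: 16.9
eef_pos: [502.0, 114.1, 216.7]
orientation: [-180.0, -0.0, 5.2]
wrist_force: [0.2, 0.0, -0.7]
finger_gap: 0.291
gripper_force: 45.0
```

```bash
python3 look.py g; python3 tilt.py g|head -18
```

```text
[502.  114.1 216.7] [-180.    -0.     5.2] [ 0.2  0.  -0.7] [ 0.  0. -0.] 0.291276530219142 16.9
(330, 867, 3)
80 [594.7 123.  230.3] [91 74 65]
92 [589.1 122.5 231.3] [90 75 68]
104 [583.5 122.  230.1] [90 74 65]
116 [577.8 121.5 231.4] [89 74 66]
128 [571.9 120.9 230.5] [91 73 63]
140 [565.9 120.4 230.5] [95 74 63]
152 [559.8 119.8 230.6] [94 75 64]
164 [553.7 119.3 231.6] [96 74 64]
176 [547.1 118.7 230.8] [98 76 61]
188 [540.4 118.1 230.2] [96 75 61]
200 [533.6 117.4 229.7] [98 76 61]
212 [527.  116.8 230.9] [99 83 75]
224 [520.2 116.2 231.4] [102 105 116]
236 [512.9 115.6 231.1] [104 126 147]
248 [505.4 114.9 230.8] [160 174 184]
260 [498.1 114.2 231.4] [116 125 132]
272 [489.7 113.4 230.3] [117 125 133]
284 [481.2 112.7 229.4] [116 125 131]
```

View pics/g.png

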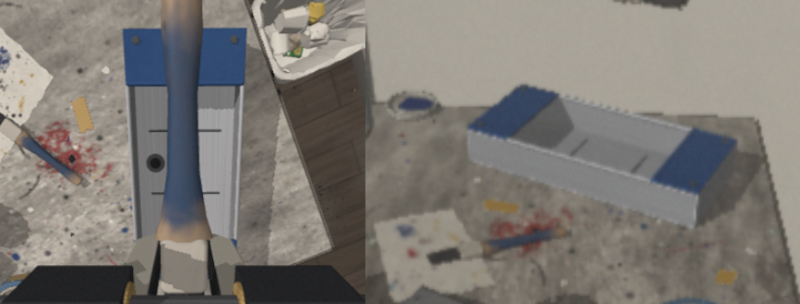

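The trough is empty and the brush is held level at z about 224 mm, roughly 17 cm above the covers. The look-alike brush, the only other loose thing in these crops, has not moved.

```bash
python3 -c "
from cell import arm
print(arm.finish_job())"
```

```text
the job is handed in; nothing more can be done
None
```

The brush came out of the trough bristle end first, on the diagonal, and is held motionless and level (within about 1°), roughly 17 cm above the covers; to level it I lightly rested its handle end on the far cover once it was out, and I handed the job in just after 17 s.

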